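Clip the specimen carrier onto the analyser's stage

ROBOT

A 6-joint arm with a two-finger parallel gripper is mounted at the origin on the work surface. World frame = base frame: x ahead of the robot, y to its left, z up, the work surface at z = 0. Lengths are in m, angles in rad, forces in N, time in s.
With the tool pointing down it reaches from about 0.35 to 0.775 m from the base axis. Payload 5.5 kg.
Tool frame: the origin (TCP) lies at the very end of the fingers, on their centre line; the grasp point (between the pads) lies 19 mm behind it; z points along the fingers, y is the line along which they close (so a half turn about z gives the same grasp; the last joint's range is limited). The gripper opens to 85 mm and grips with 20 to 120 N. Pads are 22 mm wide; open, the fingers measure 114 mm over their backs; the gripper's body (76 mm by 85 mm) begins 54 mm behind the grasp point. The pads swing forward as they close: fully open they stand 13 mm farther back than shut.
Start: joints at [1.054, 0.313, 0.046, 1.304, 0, 1.431], TCP at [0.212, 0.535, 0.194] pointing down, gripper open.
Joint ranges: [-2.76, 2.76], [-0.86, 1.69], [-1.03, 1.26], [-2.2, 2.34], [-1.47, 1.5], [-3.14, 3.14]. Speed limits (rad/s): [2.57, 2.57, 3.14, 3.14, 3.14, 3.14].

INTERFACE

Orientations are given as a unit quaternion [w, x, y, z].
In Python, from workcell import env, imaging, ticket gives the robot as it stands. The module is installed in compiled form; this text tells all that it offers.
- The arm moves only by the tool apply_moves, never from a script. Its argument "rows" is a list of rows, each an object with "xyz": the shift along the tool's x, y, z in mm, a list of three; "turn": the turn, a rotation vector about the tool's x, y, z in rad, a list of three; "grip": the opening, from 0 (shut) to 1 (fully open). A call has 1 to 12 rows; each row is the pose to reach, as a shift and turn from the pose commanded when the call began, along the tool's axes at that moment; what a row does not reach only later rows make up. A row lasts 1/12 s, in which the tool goes at most 41.7 mm and 7.16 degrees, less where a joint would pass 70% of its speed; a pose out of reach is approached as far as the arm can. A call with a gripper value outside its range is refused whole. The fingers move at their own pace and stop on an object; "force" is the grip in N (left out, the last holds). Time passes only in rows, so rows that repeat a pose let the fingers close. It gives the time, the measured TCP pose, the force, the opening and the grip force at its end, in the units of the state.
- env.get_state(): the state, without advancing time (a new reading comes with each control period).
- imaging.read_camera(name): name is "side" or "top" or "wrist"; returns a dict with "color" (400x640x3 uint8, blue, green, red), "z_map" (400x640 float32, m along the optical axis (not along the pixel's ray), 0 where there is no reading), "camera_matrix" (3x3 intrinsics, pixels), "view" (4x4, takes a point from world to camera coordinates). Camera axes: x right, y down, z forward; pixel columns grow to the right and rows downward; lengths in m; the calibration is good to about 2 mm. A picture is of the moment at which its call begins.
- ticket.hand_in(): hands the job in; it is judged then, once.
The state is a dict: "clock": time; "joint_pos": joint angles; "qvel": joint speeds; "tau": joint torques, N m; "tcp_pos": TCP position; "orientation": TCP orientation; "wrist_force": force on the tool from outside, world axes, zero at the start; "ft_torque": the same for the moment, N m; "finger_gap": finger opening in m; "grip_force": force on a finger pad.
Only numpy, scipy, OpenCV 4.12 (cv2) and the standard library are available. Lean on these libraries where they do the work, as an engineer would, in place of code of your own. Each camera call takes 0.05 s, during which the arm holds its last target. There are 200 camera calls.

TASK

Pick up the specimen carrier (the plate with an upright grip bar), draw back the stage's sprung curved arm with it, set it flat on the deck, centred on the gap in the fixed edge. Still holding it, press it home against that edge with a steady push of about 10 newtons of your own for a moment, then let go so that the arm clamps it there. Be gentle (never over 30 newtons on the edge, or 60 on the stage in all) and leave everything else on the bench where it is.

Things in the scene. Friction and masses are not known exactly. Their poses are not given: they have to be found in the camera images.
- carrier_grip (a point): Loose aluminium specimen carrier, 0.15 to 0.31 kg: plate 60 (its x) x 90 (y) x 8 mm; on its middle an upright grip bar 12 mm thick (x), 40 long (y), rising 44 above the plate. This point is inside the bar, 40 mm above the carrier's underside, 12 below the bar's top; z up. Same either way round. Starts flat on the bench.
- deck (a point): Centre of the top face of the fixed stage's deck (180 mm along x, 200 along y), 75 mm above the bench on four black posts; z up, x from the sprung arm towards the fixed edge (away from the robot), yaw within 0.35 rad. The seated carrier has its grip point at x = 5, y = 0, z = 40 mm in this frame, bar along y, near long side at x = -25 mm.
- edge: Fixed edge on the deck: two steel lugs in line along y, each 35 mm long, 12 thick, only 4 high, with a 20 mm gap between them. Origin: middle of the gap, on the deck (x = 35, y = 0 mm of the deck), in the plane of the lugs' faces that the carrier is pressed against (they look to -x); axes as the deck's.
- nose (a point): Nose of the sprung arm: upright pin, 10 mm diameter, 1.5 to 18 mm above the deck (point at 10). At rest its centre is at x = -20, y = 0 mm of the deck: 10 mm too near the edge for the carrier to fit. The arm, a curved dark steel bar 5 to 15 mm above the deck, turns about an upright pivot at x = -45, y = -75 and bulges to x = -84 mm.
- clip (a joint): Turn of the sprung arm, rad: 0 at rest; grows as the nose is drawn back to -x of the deck (about 7.7 mm per 0.1 rad); 0.13 when it bears on a carrier lying against the fixed edge; end stop at 0.5. The spring pushes the nose towards the edge with about 3 N at rest, 6 N at 0.13, 8 N at 0.25.
- stage: The whole fixed stage with its edge and sprung arm; origin on the bench below the middle of the deck.
- probe: Bystander, to be left alone: cylindrical aluminium test probe standing on its broad end, 36 mm wide, 58 tall (mm); origin at the centre of its underside.
- spare_plate: Bystander, to be left alone: flat spare plate with a round hole and no grip bar, 60 x 50 x 8 (mm); origin at the centre of its underside.
- jar: Bystander, to be left alone: glass sample jar, 60 wide, 85 tall (mm); origin at the centre of its underside.
- weight: Bystander, to be left alone: steel calibration weight, 38 wide, 62 tall (mm); origin at the centre of its underside.
- tray: Bystander, to be left alone: shallow white plastic tray, 110 x 160 x 30 (mm); origin at the centre of its underside.
- dish: Bystander, to be left alone: small white bowl, 80 wide, 35 tall (mm); origin at the centre of its underside.
- cork_puck: Bystander, to be left alone: round cork specimen, 48 wide, 20 tall (mm); origin at the centre of its underside.
Not all that is in view belongs to the job. What is shaped like the part that bears carrier_grip but pink or yellow is not meant.

How it is judged:
By the outcome, as a careful person would: the job done as asked, in the order asked, and still so for the second after the job is handed in, with the robot touching nothing.
It also fails if it takes over 54 s, if anything falls off the work surface, if the arm or the gripper's body presses on something with over 40 N, if the wrist force passes 120 N, or if a joint passes its speed limit or range.

## Working session

There is one attempt and no reset: what is moved stays moved. The work goes in short steps, Python scripts to look and compute and a tool call to move; the robot and the scene stay as the last step left them, time stands still between calls to the robot, and variables do not carry over. Pictures are saved under pics/ and viewed, at most 10 in all, crops included, and the job is handed in when it is done.

Besides the shell and the picture viewer there is one more tool, called after "Call:" in YAML: its name, and indented under it one key for each argument. apply_moves: Moves the arm, as the interface text tells. Its arguments: {"type":"object","properties":{"rows":{"type":"array"},"force":{"type":"number"}},"required":["rows"]}

```bash
mkdir -p pics
cat > h.py <<'E'
import numpy as np, cv2
from workcell import env, imaging, ticket
def pts(d):
    z=d["z_map"];K=d["camera_matrix"];v,u=np.mgrid[:400,:640]
    c=np.stack([(u-K[0,2])*z/K[0,0],(v-K[1,2])*z/K[1,1],z],-1)
    T=np.linalg.inv(d["view"]); w=c@T[:3,:3].T+T[:3,3]; w[z==0]=np.nan; return w
E
python3 - <<'E'
from h import *
for n in ("top","side"):
    d=imaging.read_camera(n); cv2.imwrite(f"pics/{n}0.png",d["color"]); np.savez(f"{n}0.npz",**d)
s=env.get_state(); print(s)
E
```

```text
{'clock': 0.1, 'joint_pos': array([1.05442405e+00, 3.13940051e-01, 4.50883797e-02, 1.30362814e+00,
       4.49145946e-05, 1.43120547e+00]), 'qvel': array([-1.05210015e-03, -1.53938786e-03,  2.13755397e-03, -2.71634749e-05,
       -1.01314201e-03, -2.25341086e-03]), 'tau': array([ 2.16637884e-03, -4.81726813e+01,  2.99242401e+01,  1.27820400e-02,
       -1.24825310e-04, -2.68170169e-06]), 'tcp_pos': array([0.21128542, 0.53420503, 0.193288  ]), 'orientation': array([-2.92412504e-04,  1.87278275e-01,  9.82306540e-01, -7.89636996e-04]), 'wrist_force': array([ 0.31678548, -0.60743278, -0.18606737]), 'ft_torque': array([ 0.00405405, -0.01558019, -0.00824419]), 'grip_force': 0.0, 'finger_gap': 0.08569550775354874}
```

View pics/top0.png

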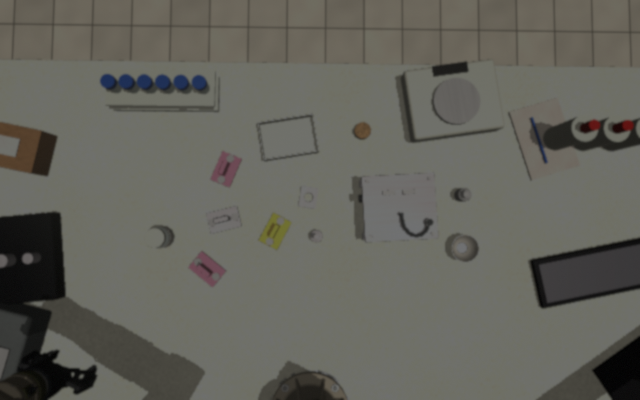

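View pics/side0.png

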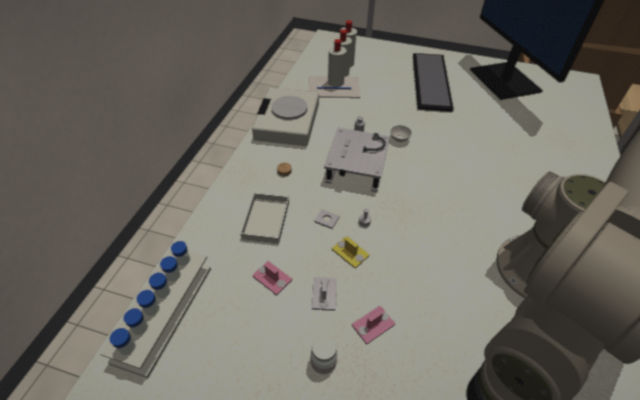

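Top view: the grey carrier is at about (224,219), with two pink and one yellow decoy around it. The stage is at (400,207), with its lugs at (400,191) and the sprung arm at (415,225). Next I measure both.

Run:
```python
from h import *
d=dict(np.load("top0.npz")); w=pts(d)
print("cam",np.linalg.inv(d["view"])[:3,3],d["camera_matrix"][0,0])
def reg(u0,u1,v0,v1,z0,z1,n):
    m=np.zeros((400,640),bool); m[v0:v1,u0:u1]=1
    m&=(w[...,2]>z0)&(w[...,2]<z1); p=w[m]
    r=cv2.minAreaRect((p[:,:2]*1000).astype(np.float32)); print(n,len(p),p.mean(0).round(4),r)
reg(203,247,202,237,.004,.013,"plate"); reg(203,247,202,237,.03,.06,"bar")
reg(345,445,165,250,.066,.083,"deck")
reg(345,445,165,250,.083,.11,"above")
c=d["color"]
for n,(u,v,s) in dict(stage=(400,207,7),car=(224,219,9)).items():
    a=c[v-42:v+42,u-55:u+55]; a=cv2.convertScaleAbs(a,alpha=1.5); cv2.imwrite(f"pics/{n}.png",cv2.resize(a,None,fx=7,fy=7,interpolation=cv2.INTER_CUBIC))
for n,(u,v) in dict(pinkA=(227,168),pinkB=(207,268),yel=(274,231),jar=(158,237),probe=(316,236),weight=(462,195),dish=(461,246)).items(): print(n,w[v,u].round(3))
```

```text
cam [5.29304860e-01 4.41040996e-04 1.29227639e+00] 448.33304252768767
plate 579 [0.5389 0.2473 0.0079] ((542.58642578125, 246.1150360107422), (91.4886703491211, 121.43631744384766), 0.28720858693122864)
bar 76 [0.5382 0.2481 0.0505] ((538.1090698242188, 249.16590881347656), (12.118172645568848, 39.071922302246094), 14.46829605102539)
deck 4618 [ 0.5768 -0.238   0.0749] ((574.3489990234375, -236.686767578125), (180.38717651367188, 209.73545837402344), 3.3876943588256836)
above 217 [ 0.5226 -0.2828  0.0891] ((556.8626098632812, -273.20074462890625), (129.4310760498047, 98.43444061279297), 12.631745338439941)
pinkA [0.684 0.239 0.022]
pinkB [0.402 0.29  0.024]
yel [0.507 0.102 0.05 ]
jar [0.49  0.409 0.082]
probe [ 0.494 -0.014  0.058]
weight [ 0.61  -0.422  0.047]
dish [ 0.466 -0.434  0.001]
```

View pics/stage.png

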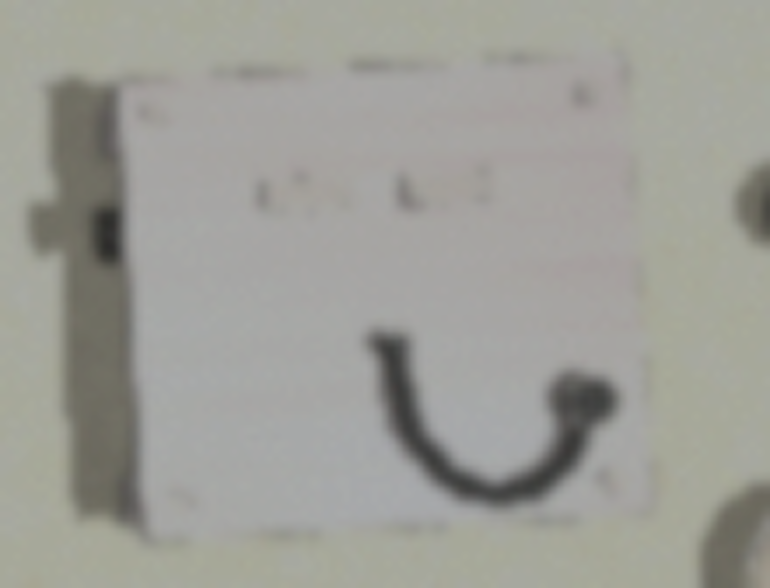

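```bash
cat >> h.py <<'E'
from scipy.spatial.transform import Rotation as R
def rel(xyz,yawdeg):
    "shift (mm, tool axes) and turn to TCP at xyz, pointing down, tool y at yawdeg"
    s=env.get_state(); q=s["orientation"]; r=R.from_quat([q[1],q[2],q[3],q[0]])
    a=np.radians(yawdeg); y=np.array([np.cos(a),np.sin(a),0]); z=np.array([0,0,-1.]); 
    t=R.from_matrix(np.stack([np.cross(y,z),y,z],1))
    print("t",s["clock"],"tcp",s["tcp_pos"].round(4),"F",s["wrist_force"].round(2),"gap",s["finger_gap"])
    print("shift",((r.inv().apply(np.array(xyz)-s["tcp_pos"]))*1000).round(1),"turn",(r.inv()*t).as_rotvec().round(4))
E
python3 -c "
from h import *
rel([.538,.249,.17],14.5)"
```

```text
t 0.1 tcp [0.2113 0.5342 0.1933] F [ 0.32 -0.61 -0.19] gap 0.08569550775354874
shift [-408.7 -145.    23.4] turn [-1.700e-03  5.000e-04  9.409e-01]
```

Call:
apply_moves:
  rows:
    - {"xyz":[-409,-145,23],"turn":[0,0,0.94],"grip":1}
    - {"xyz":[-409,-145,23],"turn":[0,0,0.94],"grip":1}
    - {"xyz":[-409,-145,23],"turn":[0,0,0.94],"grip":1}
    - {"xyz":[-409,-145,23],"turn":[0,0,0.94],"grip":1}
    - {"xyz":[-409,-145,23],"turn":[0,0,0.94],"grip":1}
    - {"xyz":[-409,-145,23],"turn":[0,0,0.94],"grip":1}
    - {"xyz":[-409,-145,23],"turn":[0,0,0.94],"grip":1}
    - {"xyz":[-409,-145,23],"turn":[0,0,0.94],"grip":1}
    - {"xyz":[-409,-145,23],"turn":[0,0,0.94],"grip":1}
    - {"xyz":[-409,-145,23],"turn":[0,0,0.94],"grip":1}
    - {"xyz":[-409,-145,23],"turn":[0,0,0.94],"grip":1}
    - {"xyz":[-409,-145,23],"turn":[0,0,0.94],"grip":1}
  force: 60

```text
clock: 1.1
tcp_pos: [0.5415, 0.2459, 0.1698]
orientation: [0.0, 0.614, 0.789, -0.001]
wrist_force: [0.5, -0.3, 0.1]
finger_gap: 0.0852
grip_force: 0.0
```

Run:
```python
from h import *
d=imaging.read_camera("wrist"); cv2.imwrite("pics/w1.png",d["color"]); np.savez("w1.npz",**d); w=pts(d)
m=(w[...,2]>.035)&(w[...,2]<.06)&(np.hypot(w[...,0]-.538,w[...,1]-.249)<.05)
p=w[m]; print(len(p),cv2.minAreaRect((p[:,:2]*1000).astype(np.float32)),p[:,2].max())
rel([.538,.249,.022],14.5)
```

```text
506 ((536.4652709960938, 250.3465576171875), (11.848797798156738, 40.05859375), 14.254344940185547) 0.05296539740291223
t 1.15 tcp [0.5396 0.2475 0.17  ] F [-0.06 -0.23 -0.23] gap 0.0851020618366204
shift [  1.9  -0.9 148. ] turn [-0.0016 -0.0001 -0.0029]
```

View pics/w1.png

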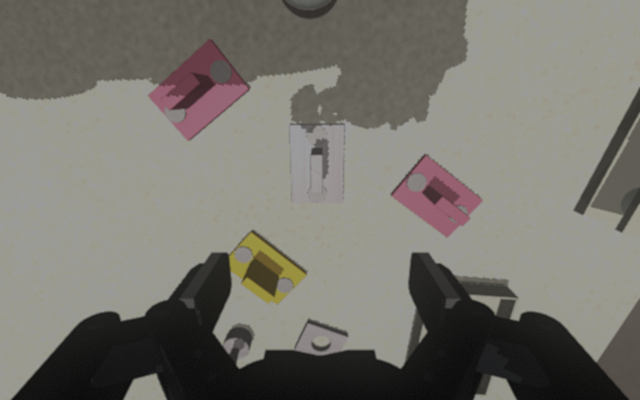

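The wrist view shows the grey carrier centred at (317,165), with the bar upright and clear room for the fingers. Descending.

Call:
apply_moves:
  rows:
    - {"xyz":[2,-1,40],"turn":[0,0,0],"grip":1}
    - {"xyz":[2,-1,80],"turn":[0,0,0],"grip":1}
    - {"xyz":[2,-1,110],"turn":[0,0,0],"grip":1}
    - {"xyz":[2,-1,130],"turn":[0,0,0],"grip":1}
    - {"xyz":[2,-1,142],"turn":[0,0,0],"grip":1}
    - {"xyz":[2,-1,147],"turn":[0,0,0],"grip":1}
    - {"xyz":[2,-1,147],"turn":[0,0,0],"grip":1}
    - {"xyz":[2,-1,147],"turn":[0,0,0],"grip":1}

```text
clock: 1.82
tcp_pos: [0.5368, 0.2519, 0.0247]
orientation: [0.0, 0.611, 0.791, 0.0]
wrist_force: [-0.3, 1.1, 1.1]
finger_gap: 0.0853
grip_force: 0.0
```

```bash
python3 -c "
from h import *
rel([.537,.250,.022],14.3)"
```

```text
t 1.8167 tcp [0.5368 0.2519 0.0247] F [-0.3   1.12  1.14] gap 0.08533793780550608
shift [-1.9 -0.3  2.7] turn [ 0.0004 -0.0002  0.0056]
```

Call:
apply_moves:
  rows:
    - {"xyz":[-2,0,1],"turn":[0,0,0.005],"grip":1}
    - {"xyz":[-2,0,1],"turn":[0,0,0.005],"grip":0.6}
    - {"xyz":[-2,0,1],"turn":[0,0,0.005],"grip":0.4}
    - {"xyz":[-2,0,1],"turn":[0,0,0.005],"grip":0.2}
    - {"xyz":[-2,0,1],"turn":[0,0,0.005],"grip":0}
    - {"xyz":[-2,0,1],"turn":[0,0,0.005],"grip":0}
    - {"xyz":[-2,0,1],"turn":[0,0,0.005],"grip":0}
    - {"xyz":[-2,0,1],"turn":[0,0,0.005],"grip":0}
    - {"xyz":[-2,0,1],"turn":[0,0,0.005],"grip":0}
    - {"xyz":[-2,0,1],"turn":[0,0,0.005],"grip":0}
  force: 60

```text
clock: 2.65
tcp_pos: [0.5376, 0.2491, 0.0231]
orientation: [-0.0, 0.614, 0.789, 0.0]
wrist_force: [0.6, -0.0, 0.4]
finger_gap: 0.0
grip_force: 0.0
```

```bash
python3 -c "
from h import *
rel([.537,.250,.022],14.3)"
```

```text
t 2.65 tcp [0.5376 0.2491 0.0231] F [ 0.62 -0.05  0.45] gap 1.4115084872159686e-05
shift [ 1.  -0.3  1.1] turn [-0.     -0.0001 -0.0007]
```

The fingers closed on nothing, so I need to look.

```bash
python3 - <<'E'
from h import *
d=imaging.read_camera("wrist"); cv2.imwrite("pics/w2.png",d["color"]); w=pts(d)
d2=imaging.read_camera("side"); c=d2["color"][230:370,240:400]; cv2.imwrite("pics/s2.png",cv2.resize(c,None,fx=4,fy=4,interpolation=cv2.INTER_CUBIC))
E
python3 -c "
import cv2,numpy as np
a=cv2.imread('pics/w2.png');b=cv2.imread('pics/s2.png')
a=cv2.resize(a,(400,250));b=cv2.resize(b,(400,350));cv2.imwrite('pics/c2.png',np.vstack([a,b]))"
```

```text
(no output)
```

View pics/c2.png

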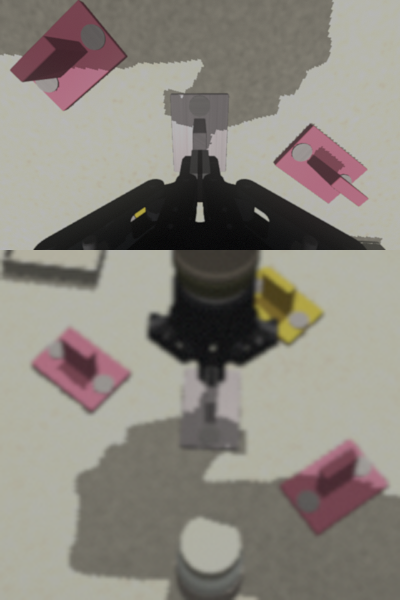

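Run:
```python
from h import *
for n in ("wrist","side","top"):
    d=imaging.read_camera(n); w=pts(d); c=d["color"].astype(int); g=c.sum(-1)
    near=np.hypot(w[...,0]-.538,w[...,1]-.26)<.08
    m=near&(w[...,2]>.004)&(w[...,2]<.013); p=w[m]
    print(n,"plate",len(p),p.mean(0).round(3) if len(p) else '',cv2.minAreaRect((p[:,:2]*1000).astype(np.float32)) if len(p) else '')
    for z0 in (.015,.025,.035,.045,.055,.07,.09):
        m=near&(w[...,2]>z0)&(w[...,2]<z0+.01)
        p=w[m]
        if len(p): print(n,z0,len(p),p.min(0).round(3),p.max(0).round(3),"bright",np.median(g[m]))
print(env.get_state()["finger_gap"])
```

```text
wrist plate 8183 [0.534 0.261 0.007] ((536.6698608398438, 250.0180206298828), (60.310890197753906, 90.48332977294922), 14.427787780761719)
wrist 0.015 88 [0.526 0.268 0.015] [0.537 0.271 0.025] bright 193.0
wrist 0.025 113 [0.526 0.267 0.025] [0.538 0.271 0.035] bright 194.0
wrist 0.035 125 [0.526 0.267 0.035] [0.537 0.271 0.045] bright 195.0
wrist 0.045 704 [0.526 0.253 0.045] [0.541 0.271 0.054] bright 307.0
wrist 0.055 26 [0.529 0.258 0.063] [0.541 0.262 0.065] bright 204.5
wrist 0.07 603 [0.522 0.252 0.07 ] [0.549 0.262 0.08 ] bright 130.0
wrist 0.09 881 [0.52  0.239 0.09 ] [0.551 0.264 0.1  ] bright 110.0
side plate 746 [0.534 0.259 0.008] ((536.4309692382812, 265.5608825683594), (157.14373779296875, 136.67909240722656), 10.533239364624023)
side 0.015 13 [0.509 0.266 0.015] [0.536 0.294 0.025] bright 225.0
side 0.025 9 [0.526 0.268 0.026] [0.536 0.27  0.034] bright 218.0
side 0.035 10 [0.526 0.267 0.035] [0.536 0.27  0.045] bright 207.5
side 0.045 29 [0.527 0.252 0.045] [0.538 0.271 0.055] bright 294.0
side 0.055 7 [0.528 0.257 0.055] [0.536 0.27  0.057] bright 296.0
side 0.07 24 [0.522 0.25  0.07 ] [0.546 0.264 0.08 ] bright 171.0
side 0.09 25 [0.522 0.239 0.091] [0.545 0.262 0.1  ] bright 129.0
top plate 340 [0.543 0.227 0.008] ((534.209716796875, 236.55728149414062), (110.48731231689453, 156.08139038085938), 83.8930435180664)
top 0.015 5 [0.52  0.229 0.015] [0.548 0.243 0.024] bright 266.0
top 0.025 5 [0.537 0.229 0.026] [0.548 0.232 0.033] bright 208.0
top 0.035 3 [0.539 0.23  0.041] [0.545 0.23  0.044] bright 214.0
top 0.045 15 [0.536 0.231 0.047] [0.548 0.238 0.054] bright 280.0
0.00018185794153225494
```

Run:
```python
from h import *
d=dict(np.load("w1.npz")); w=pts(d); print("cam w1",np.linalg.inv(d["view"])[:3,3])
m=(w[...,2]>.1)&(w[...,2]<.24); p=w[m]; print("open: min z",np.percentile(p[:,2],[0,1,2,5]).round(3))
d=imaging.read_camera("wrist"); w=pts(d); print("cam now",np.linalg.inv(d["view"])[:3,3], env.get_state()["tcp_pos"])
m=(np.hypot(w[...,0]-.538,w[...,1]-.25)<.06)&(w[...,2]>.054); p=w[m]; i=p[:,2].argsort()[:400:25]; print(p[i].round(4))
c=d["color"][150:330,230:410]; cv2.imwrite("pics/w3.png",cv2.resize(cv2.convertScaleAbs(c,alpha=2),(600,600)))
```

```text
cam w1 [0.52192587 0.32220643 0.34885607]
open: min z [0.219 0.22  0.22  0.222]
cam now [0.51793362 0.32522641 0.20227329] [0.53758372 0.2491788  0.02310157]
[[0.5324 0.2591 0.0632]
 [0.538  0.2613 0.0647]
 [0.5384 0.2615 0.0659]
 [0.53   0.2592 0.0667]
 [0.5402 0.2621 0.0673]
 [0.5262 0.2543 0.0678]
 [0.548  0.2591 0.0683]
 [0.5425 0.259  0.0687]
 [0.5329 0.2596 0.0692]
 [0.5315 0.2595 0.0697]
 [0.5302 0.2588 0.0702]
 [0.5298 0.2585 0.0707]
 [0.5274 0.2543 0.0712]
 [0.5348 0.2597 0.0715]
 [0.5328 0.26   0.0721]
 [0.5434 0.2586 0.0725]]
```

View pics/w3.png

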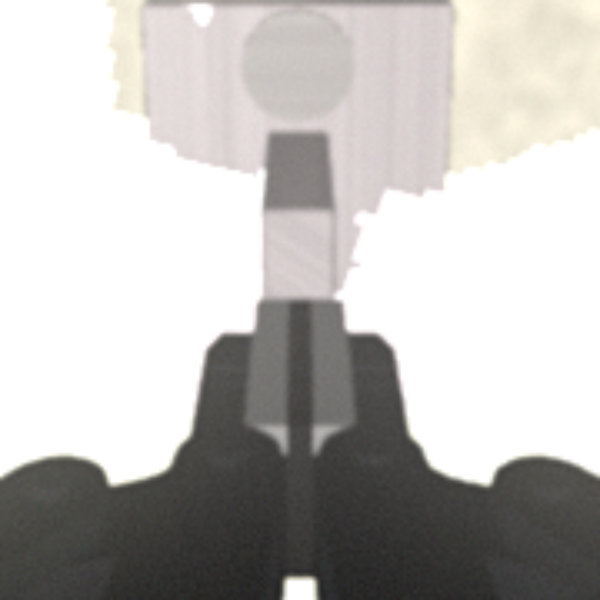

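The view shows the shut fingers standing above the bar: the tips are at z of about 0.061, while the reported TCP is 0.023. So the true finger end lies about 38 mm behind the reported TCP. I'll open, go 38 mm lower, and grip again.

Call:
apply_moves:
  rows:
    - {"xyz":[0,0,0],"turn":[0,0,0],"grip":1}
    - {"xyz":[0,0,0],"turn":[0,0,0],"grip":1}
    - {"xyz":[0,0,0],"turn":[0,0,0],"grip":1}
    - {"xyz":[0,0,0],"turn":[0,0,0],"grip":1}
    - {"xyz":[0,0,0],"turn":[0,0,0],"grip":1}
    - {"xyz":[0,0,0],"turn":[0,0,0],"grip":1}
    - {"xyz":[1,0,10],"turn":[0,0,0],"grip":1}
    - {"xyz":[1,0,20],"turn":[0,0,0],"grip":1}
    - {"xyz":[1,0,30],"turn":[0,0,0],"grip":1}
    - {"xyz":[1,0,36],"turn":[0,0,0],"grip":1}
    - {"xyz":[1,0,38],"turn":[0,0,0],"grip":1}
    - {"xyz":[1,0,38],"turn":[0,0,0],"grip":1}

```text
clock: 3.95
tcp_pos: [0.5363, 0.2498, -0.0162]
orientation: [-0.001, 0.614, 0.789, -0.001]
wrist_force: [-0.0, -1.0, -1.0]
finger_gap: 0.0856
grip_force: 0.0
```

Call:
apply_moves:
  rows:
    - {"xyz":[0,0,0],"turn":[0,0,0],"grip":0.5}
    - {"xyz":[0,0,0],"turn":[0,0,0],"grip":0.3}
    - {"xyz":[0,0,0],"turn":[0,0,0],"grip":0}
    - {"xyz":[0,0,0],"turn":[0,0,0],"grip":0}
    - {"xyz":[0,0,0],"turn":[0,0,0],"grip":0}
    - {"xyz":[0,0,0],"turn":[0,0,0],"grip":0}
    - {"xyz":[0,0,0],"turn":[0,0,0],"grip":0}
    - {"xyz":[0,0,0],"turn":[0,0,0],"grip":0}
  force: 60

```text
clock: 4.62
tcp_pos: [0.5377, 0.2502, -0.0145]
orientation: [0.0, 0.614, 0.789, 0.0]
wrist_force: [-0.1, 0.0, 2.0]
finger_gap: 0.0108
grip_force: 58.8
```

Call:
apply_moves:
  rows:
    - {"xyz":[0,0,-10],"turn":[0,0,0],"grip":0}
    - {"xyz":[0,0,-40],"turn":[0,0,0],"grip":0}
    - {"xyz":[0,0,-80],"turn":[0,0,0],"grip":0}
    - {"xyz":[0,0,-120],"turn":[0,0,0],"grip":0}
    - {"xyz":[-20,-4,-150],"turn":[0,0,0.02],"grip":0}
    - {"xyz":[-50,-10,-165],"turn":[0,0,0.04],"grip":0}
    - {"xyz":[-85,-17,-170],"turn":[0,0,0.06],"grip":0}
    - {"xyz":[-120,-24,-170],"turn":[0,0,0.08],"grip":0}
    - {"xyz":[-155,-31,-170],"turn":[0,0,0.1],"grip":0}
    - {"xyz":[-190,-38,-170],"turn":[0,0,0.12],"grip":0}
    - {"xyz":[-225,-45,-170],"turn":[0,0,0.14],"grip":0}
    - {"xyz":[-260,-52,-170],"turn":[0,0,0.16],"grip":0}

```text
clock: 5.62
tcp_pos: [0.5504, -0.0163, 0.1556]
orientation: [-0.0, 0.675, 0.738, 0.0]
wrist_force: [0.5, 0.7, -1.2]
finger_gap: 0.011
grip_force: 58.7
```

```bash
python3 -c "
from h import *
rel([.57,-.36,.155],3.4)"
```

```text
t 5.6167 tcp [ 0.5504 -0.0163  0.1556] F [ 0.46  0.74 -1.2 ] gap 0.010974034240016167
shift [-344.1  -10.8    0.5] turn [-0.0001 -0.0001  0.0288]
```

Call:
apply_moves:
  rows:
    - {"xyz":[-35,-1,0],"turn":[0,0,0.028],"grip":0}
    - {"xyz":[-70,-2,0],"turn":[0,0,0.028],"grip":0}
    - {"xyz":[-105,-4,0],"turn":[0,0,0.028],"grip":0}
    - {"xyz":[-140,-5,0],"turn":[0,0,0.028],"grip":0}
    - {"xyz":[-175,-6,0],"turn":[0,0,0.028],"grip":0}
    - {"xyz":[-210,-7,0],"turn":[0,0,0.028],"grip":0}
    - {"xyz":[-245,-8,0],"turn":[0,0,0.028],"grip":0}
    - {"xyz":[-280,-9,0],"turn":[0,0,0.028],"grip":0}
    - {"xyz":[-310,-10,0],"turn":[0,0,0.028],"grip":0}
    - {"xyz":[-330,-11,0],"turn":[0,0,0.028],"grip":0}
    - {"xyz":[-340,-11,0],"turn":[0,0,0.028],"grip":0}
    - {"xyz":[-340,-11,0],"turn":[0,0,0.028],"grip":0}

```text
clock: 6.62
tcp_pos: [0.5697, -0.3563, 0.1546]
orientation: [-0.0, 0.686, 0.727, -0.0]
wrist_force: [-0.0, -0.4, -2.2]
finger_gap: 0.011
grip_force: 58.7
```

Run:
```python
from h import *
d=imaging.read_camera("wrist"); c=d["color"]; cv2.imwrite("pics/w4.png",cv2.convertScaleAbs(c,alpha=1.3)); np.savez("w4.npz",**d); w=pts(d)
s=env.get_state(); print(s["clock"],s["tcp_pos"],s["wrist_force"])
m=(w[...,2]>.07)&(w[...,2]<.0775)&(np.hypot(w[...,0]-.575,w[...,1]+.238)<.16)&(w[...,1]>-.33)
p=w[m]; print("deck z",np.median(p[:,2]), len(p)); 
# lugs: 4 mm above
print(cv2.minAreaRect((p[:,:2]*1000).astype(np.float32)))
```

```text
6.6667 [ 0.56982077 -0.35448352  0.15467201] [ 1.10016489  0.33006891 -1.82401464]
deck z 0.07439575775197721 32729
((575.1072998046875, -271.83294677734375), (180.43350219726562, 125.4815444946289), 3.1554136276245117)
```

View pics/w4.png

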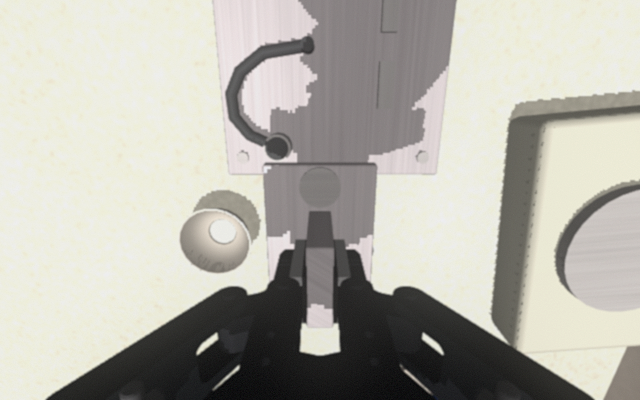

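The view shows the lugs at (379,62–108) and (388,0–32), the nose at (308,45) and the pivot at (277,147). The deck's near edge is at row 174. Now I fit the deck frame.

Run:
```python
from h import *
d=dict(np.load("w4.npz")); w=pts(d)
L=[];Rr=[]
for v in range(5,160,3):
    ok=np.where((w[v,:,2]>.070)&(w[v,:,2]<.0775)&(np.arange(640)>190)&(np.arange(640)<480))[0]
    L.append(w[v,ok[0]]);Rr.append(w[v,ok[-1]])
B=[]
for u in list(range(240,262))+list(range(385,430)):
    ok=np.where((w[:,u,2]>.070)&(w[:,u,2]<.0775)&(np.arange(400)<185)&(np.arange(400)>150))[0]
    if len(ok): B.append(w[ok[-1],u])
L,Rr,B=map(np.array,(L,Rr,B))
def line(p):
    f=cv2.fitLine((p[:,:2]*1000).astype(np.float32),cv2.DIST_HUBER,0,.01,.01).ravel(); return f
for n,p in (("L",L),("R",Rr),("B",B)):
    f=line(p); print(n,f.round(3),"ang",np.degrees(np.arctan2(f[1],f[0])).round(2))
fl,fr,fb=line(L),line(Rr),line(B)
a=np.mean([np.arctan2(-f[0]*np.sign(f[1]),abs(f[1])) for f in (fl,fr)]+[np.arctan2(fb[1]*np.sign(fb[0]),abs(fb[0]))]); print("yaw",np.degrees(a))
x=np.array([np.cos(a),np.sin(a)]);y=np.array([-x[1],x[0]])
cx=(fl[2:]@x+fr[2:]@x)/2; cy=fb[2:]@y+100; C=cx*x+cy*y; print("width",fr[2:]@x-fl[2:]@x,"centre",C)
q=(w[...,:2]*1000-C); dx=q@x; dy=q@y; z=w[...,2]
zd=np.median(z[(abs(dx)<80)&(dy<-20)&(dy>-90)&(abs(z-.075)<.004)]); print("zd",zd)
for n,m in (("lugs",(abs(dx-41)<15)&(dy>-60)&(dy<60)&(z>zd+.0025)&(z<zd+.006)),("nose",(abs(dx+20)<12)&(abs(dy)<12)&(z>zd+.0155)&(z<zd+.022)),("pivot",(abs(dx+45)<12)&(abs(dy+75)<12)&(z>zd+.012))):
    print(n,m.sum(),[np.percentile(t[m],[1,50,99]).round(1) for t in (dx,dy)])
    if n=="lugs":
        h=np.sort(dy[m]); i=np.diff(h).argmax(); print("gap",h[i],h[i+1])
# carrier in grip: plate top and bar
m=(abs(w[...,0]-.57)<.05)&(z>.15)&(z<.19)&(w[...,1]<-.29)
print("plate z hist",np.percentile(z[m],[5,50,95]))
```

```text
L [ 5.90000e-02 -9.98000e-01  4.85837e+02 -2.72393e+02] ang -86.61
R [ 5.60000e-02 -9.98000e-01  6.63622e+02 -2.57665e+02] ang -86.8
B [ 9.98000e-01  5.80000e-02  6.18124e+02 -3.37574e+02] ang 3.33
yaw 3.3051746
width 178.33871 centre [ 573.284  -239.9972]
zd 0.07440203569713716
lugs 1266 [array([34.9, 40.9, 47. ]), array([-45.8, -15.6,  28.9])]
gap -11.22822117331813 8.898122751395924
nose 180 [array([-29. , -20.2, -15.3]), array([-6.2, -1.4,  3.5])]
pivot 1088 [array([-56.1, -39.6, -33.2]), array([-86.6, -76.4, -66. ])]
plate z hist [0.17509026 0.17647481 0.17839168]
```

```bash
python3 - <<'E'
from h import *
d=dict(np.load("w4.npz")); w=pts(d)
a=np.radians(3.3); x=np.array([np.cos(a),np.sin(a)]);y=np.array([-x[1],x[0]]); C=np.array([573.35,-241.2])
q=w[...,:2]*1000-C; dx=q@x; dy=q@y; z=w[...,2]
m=(z>.172)&(z<.181)&(abs(dx)<60)&(dy<-55)
e=[];l=[];r=[]
for u in range(270,370,2):
    k=np.where(m[:,u])[0]
    if len(k): e.append((dx[k[0],u],dy[k[0],u]))
for v in range(175,225,2):
    k=np.where(m[v])[0]; l.append((dx[v,k[0]],dy[v,k[0]])); r.append((dx[v,k[-1]],dy[v,k[-1]]))
for n,p in (("end",e),("L",l),("R",r)):
    f=cv2.fitLine(np.array(p,np.float32),cv2.DIST_HUBER,0,.01,.01).ravel(); print(n,f.round(3))
b=(z>.211)&(z<.225)&(abs(dx)<30)&(dy<-80); print("bar",[np.percentile(t[b],[1,99]).round(1) for t in (dx,dy)])
t=np.array([569.82,-354.48])-C; print("tcp in deck",t@x,t@y)
E
python3 -c "
from h import *
rel([.5,0,0],3.3)"
```

```text
end [ 1.0000e+00  1.0000e-03 -1.1037e+01 -6.9657e+01]
L [  0.     -1.    -40.242 -88.744]
R [  0.     -1.     18.962 -89.75 ]
bar [array([-28.7,   7.6]), array([-133.8,  -94.4])]
tcp in deck -10.044999586627275 -112.88895997086989
t 6.6667 tcp [ 0.5698 -0.3545  0.1547] F [ 1.1   0.33 -1.82] gap 0.010879321479726613
shift [357.8 -48.4 155.1] turn [-0.0006 -0.0012  0.0021]
```

Call:
apply_moves:
  rows:
    - {"xyz":[25,8,0],"turn":[0,0,0.002],"grip":0}
    - {"xyz":[55,17,0],"turn":[0,0,0.002],"grip":0}
    - {"xyz":[85,25,0],"turn":[0,0,0.002],"grip":0}
    - {"xyz":[105,31,0],"turn":[0,0,0.002],"grip":0}
    - {"xyz":[113,31,15],"turn":[0,0,0.002],"grip":0}
    - {"xyz":[113,31,35],"turn":[0,0,0.002],"grip":0}
    - {"xyz":[113,31,50],"turn":[0,0,0.002],"grip":0}
    - {"xyz":[113,31,58],"turn":[0,0,0.002],"grip":0}
    - {"xyz":[113,31,60],"turn":[0,0,0.002],"grip":0}
    - {"xyz":[113,31,60],"turn":[0,0,0.002],"grip":0}
    - {"xyz":[113,31,60],"turn":[0,0,0.002],"grip":0}
    - {"xyz":[113,31,60],"turn":[0,0,0.002],"grip":0}

```text
clock: 7.67
tcp_pos: [0.5951, -0.24, 0.0964]
orientation: [0.001, 0.686, 0.728, 0.0]
wrist_force: [-0.3, -0.5, -1.5]
finger_gap: 0.0106
grip_force: 58.8
```

```bash
cat >> h.py <<'E'
a=np.radians(3.3); X=np.array([np.cos(a),np.sin(a)]);Y=np.array([-X[1],X[0]]); C=np.array([573.35,-241.2])
def dk():
    s=env.get_state(); t=s["tcp_pos"][:2]*1000-C; F=s["wrist_force"]
    print("t",round(s["clock"],2),"deck x,y",(t@X).round(2),(t@Y).round(2),"z above seat",round(s["tcp_pos"][2]*1000-60.5,2),"Fdeck",(F[:2]@X).round(2),(F[:2]@Y).round(2),F[2].round(2),"T",s["ft_torque"].round(2),"gap",s["finger_gap"].round(4))
E
python3 -c "
from h import *
dk();rel([.5,0,0],3.3)"
```

```text
Traceback (most recent call last):
  File "h.py", line 18, in dk
    print("t",round(s["clock"],2),"deck x,y",(t@X).round(2),(t@Y).round(2),"z above seat",round(s["tcp_pos"][2]*1000-60.5,2),"Fdeck",(F[:2]@X).round(2),(F[:2]@Y).round(2),F[2].round(2),"T",s["ft_torque"].round(2),"gap",s["finger_gap"].round(4))
                                                                                                                                                                                                                           ^^^^^^^^^^^^^^^^^^^^^
AttributeError: 'float' object has no attribute 'round'
```

Call:
apply_moves:
  rows:
    - {"xyz":[0,0,8],"turn":[0,0,0],"grip":0}
    - {"xyz":[0,0,16],"turn":[0,0,0],"grip":0}
    - {"xyz":[0,0,23],"turn":[0,0,0],"grip":0}
    - {"xyz":[0,0,27],"turn":[0,0,0],"grip":0}
    - {"xyz":[0,0,28],"turn":[0,0,0],"grip":0}
    - {"xyz":[0,0,28],"turn":[0,0,0],"grip":0}
    - {"xyz":[0,0,28],"turn":[0,0,0],"grip":0}
    - {"xyz":[0,0,28],"turn":[0,0,0],"grip":0}

```text
clock: 8.33
tcp_pos: [0.5946, -0.2398, 0.0674]
orientation: [0.0, 0.686, 0.728, 0.0]
wrist_force: [-0.6, -1.2, -1.6]
finger_gap: 0.011
grip_force: 58.8
```

```bash
sed -i 's/s\["finger_gap"\].round(4)/s["finger_gap"]/' h.py; python3 -c "
from h import *
dk();rel([.5,0,0],3.3)
d=imaging.read_camera('side');cv2.imwrite('pics/s5.png',cv2.resize(cv2.convertScaleAbs(d['color'][100:200,290:430],alpha=1.5),None,fx=5,fy=5,interpolation=cv2.INTER_CUBIC))"
```

```text
t 8.33 deck x,y 21.3 0.17 z above seat 6.9 Fdeck -0.67 -1.12 -1.59 T [-0.04  0.    0.  ] gap 0.010993706276739866
t 8.3333 tcp [ 0.5946 -0.2398  0.0674] F [-0.6  -1.15 -1.59] gap 0.010993706276739866
shift [245.  -80.3  67.3] turn [0.0006 0.0002 0.0014]
```

View pics/s5.png

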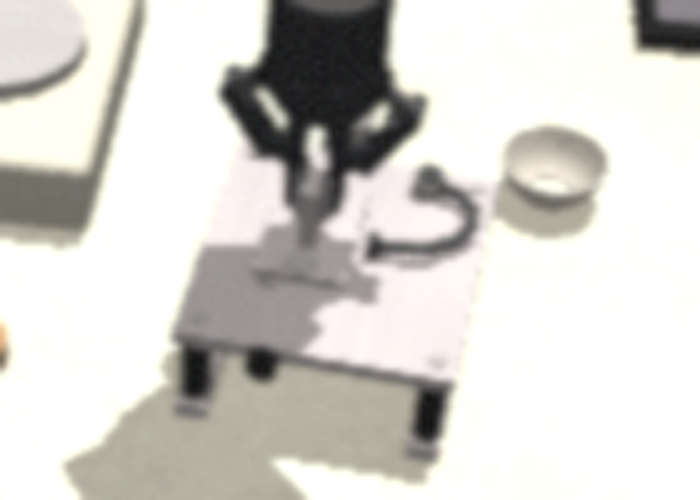

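The carrier hovers between the nose at (375,247) and the lugs. Now I draw the arm back.

Call:
apply_moves:
  rows:
    - {"xyz":[0,-2,0],"turn":[0,0,0],"grip":0}
    - {"xyz":[0,-4,0],"turn":[0,0,0],"grip":0}
    - {"xyz":[0,-6,0],"turn":[0,0,0],"grip":0}
    - {"xyz":[0,-8,0],"turn":[0,0,0],"grip":0}
    - {"xyz":[0,-10,0],"turn":[0,0,0],"grip":0}
    - {"xyz":[0,-12,0],"turn":[0,0,0],"grip":0}
    - {"xyz":[0,-14,0],"turn":[0,0,0],"grip":0}
    - {"xyz":[0,-16,0],"turn":[0,0,0],"grip":0}
    - {"xyz":[0,-18,0],"turn":[0,0,0],"grip":0}
    - {"xyz":[0,-20,0],"turn":[0,0,0],"grip":0}
    - {"xyz":[0,-22,0],"turn":[0,0,0],"grip":0}
    - {"xyz":[0,-22,0],"turn":[0,0,0],"grip":0}

```text
clock: 9.38
tcp_pos: [0.5746, -0.2399, 0.0679]
orientation: [0.001, 0.686, 0.728, 0.002]
wrist_force: [7.6, 4.5, -2.2]
finger_gap: 0.0106
grip_force: 58.7
```

```bash
python3 -c "
from h import *
dk();rel([.5,0,0],3.3)"
```

```text
t 9.38 deck x,y 1.37 1.23 z above seat 7.43 Fdeck 7.86 4.08 -2.16 T [ 0.97 -1.66 -0.12] gap 0.010582092057212599
t 9.3833 tcp [ 0.5746 -0.2399  0.0679] F [ 7.62  4.52 -2.16] gap 0.010582092057212599
shift [243.8 -60.5  68. ] turn [ 0.0053 -0.0015  0.0025]
```

Call:
apply_moves:
  rows:
    - {"xyz":[-0.5,-1,0],"turn":[0,0,0],"grip":0}
    - {"xyz":[-0.5,-1,1],"turn":[0,0,0],"grip":0}
    - {"xyz":[-0.5,-1,2],"turn":[0,0,0],"grip":0}
    - {"xyz":[-0.5,-1,3],"turn":[0,0,0],"grip":0}
    - {"xyz":[-0.5,-1,4],"turn":[0,0,0],"grip":0}
    - {"xyz":[-0.5,-1,5],"turn":[0,0,0],"grip":0}
    - {"xyz":[-0.5,-1,5.5],"turn":[0,0,0],"grip":0}
    - {"xyz":[-0.5,-1,6],"turn":[0,0,0],"grip":0}
    - {"xyz":[-0.5,-1,6],"turn":[0,0,0],"grip":0}
    - {"xyz":[-0.5,-1,6],"turn":[0,0,0],"grip":0}
    - {"xyz":[-0.5,-1,6],"turn":[0,0,0],"grip":0}

```text
clock: 10.3
tcp_pos: [0.5747, -0.242, 0.0629]
orientation: [0.003, 0.686, 0.728, 0.002]
wrist_force: [7.2, 1.6, 0.3]
finger_gap: 0.0115
grip_force: 59.3
```

```bash
python3 -c "
from h import *
dk();rel([.5,0,0],3.3)"
```

```text
t 10.3 deck x,y 1.34 -0.87 z above seat 2.39 Fdeck 7.26 1.19 0.35 T [ 0.35 -1.53 -0.08] gap 0.011459536009655302
t 10.3 tcp [ 0.5747 -0.242   0.0629] F [7.18 1.61 0.35] gap 0.011459536009655302
shift [246.1 -60.6  62.1] turn [0.0069 0.0016 0.0021]
```

Call:
apply_moves:
  rows:
    - {"xyz":[0.5,0,0.5],"turn":[0.007,0,0],"grip":0}
    - {"xyz":[0.5,0,1],"turn":[0.007,0,0],"grip":0}
    - {"xyz":[0.5,0,1],"turn":[0.007,0,0],"grip":0}
    - {"xyz":[0.5,0,1],"turn":[0.007,0,0],"grip":0}

```text
clock: 10.63
tcp_pos: [0.5748, -0.242, 0.0619]
orientation: [0.001, 0.686, 0.728, -0.001]
wrist_force: [7.0, 0.2, 1.1]
finger_gap: 0.011
grip_force: 59.3
```

```bash
python3 -c "
from h import *
dk();rel([.5,0,0],3.3)
d=imaging.read_camera('side'); np.savez('s6.npz',**d)
d=imaging.read_camera('wrist'); cv2.imwrite('pics/w6.png',cv2.convertScaleAbs(d['color'],alpha=1.3));w=pts(d)
q=w[...,:2]*1000-C; dx=q@X;dy=q@Y;z=w[...,2]*1000
for lo in (-22,10):
  for yy in (25,35):
    m=(abs(dx-lo-6)<5)&(abs(dy-yy)<5)&(z>76)&(z<95); print('plate',lo+6,yy,m.sum(),np.median(z[m]) if m.any() else '')
for lo in (-50,60,10):
    m=(abs(dx-lo)<5)&(abs(dy-70)<8)&(abs(z-75)<5); print('deck',lo,m.sum(),np.median(z[m]) if m.any() else '')
"
```

```text
t 10.63 deck x,y 1.37 -0.84 z above seat 1.45 Fdeck 7.03 -0.24 1.1 T [ 0.09 -1.48  0.01] gap 0.01103211800004297
t 10.6333 tcp [ 0.5748 -0.242   0.0619] F [7.03 0.17 1.1 ] gap 0.01103211800004297
shift [246.1 -60.2  61.4] turn [-0.0001  0.0025  0.002 ]
plate -16 25 330 83.69499784771475
plate -16 35 339 83.64741231006917
plate 16 25 319 83.64391299427193
plate 16 35 345 83.83246189210628
deck -50 583 74.3679450582847
deck 60 609 74.38296327131133
deck 10 603 74.38693161448606
```

Call:
apply_moves:
  rows:
    - {"xyz":[0.8,0,0.5],"turn":[0,0,0],"grip":0}
    - {"xyz":[0.8,0,1],"turn":[0,0,0],"grip":0}
    - {"xyz":[0.8,0,1.3],"turn":[0,0,0],"grip":0}
    - {"xyz":[0.8,0,1.3],"turn":[0,0,0],"grip":0}
    - {"xyz":[0.8,0,1.3],"turn":[0,0,0],"grip":0}

```text
clock: 11.15
tcp_pos: [0.5747, -0.2417, 0.0608]
orientation: [0.001, 0.686, 0.728, -0.001]
wrist_force: [6.3, 0.3, 1.3]
finger_gap: 0.0112
grip_force: 59.3
```

```bash
cat >> h.py <<'E'
def pl():
    d=imaging.read_camera('wrist'); w=pts(d); q=w[...,:2]*1000-C; dx=q@X;dy=q@Y;z=w[...,2]*1000
    f=lambda x,y,c,r:(abs(dx-x)<5)&(abs(dy-y)<6)&(abs(z-c)<r)
    p=[np.median(z[f(x,y,84,6)]).round(2) for x in (-14,20) for y in (25,35)]; print("plate-deck",np.array(p)-np.median(z[f(10,70,75,5)]))
    m=(abs(z-83)<3)&(abs(dx-5)<45)&(abs(dy)<60); e=dx[m&(dy>25)]; print("plate x",np.percentile(e,[.3,99.7]).round(2),"y end",np.percentile(dy[m&(abs(dx-3)<25)],99.7).round(2))
    m=(abs(dx+30)<14)&(abs(dy)<14)&(z>90)&(z<97); print("nose",m.sum(),dx[m].mean() if m.any() else '')
E
python3 -c "
from h import *
dk();rel([.5,0,0],3.3);pl()"
```

```text
t 11.15 deck x,y 1.36 -0.53 z above seat 0.26 Fdeck 6.29 -0.05 1.35 T [-0.16 -1.42  0.01] gap 0.011205075794545735
t 11.15 tcp [ 0.5747 -0.2417  0.0608] F [6.28 0.31 1.35] gap 0.011205075794545735
shift [245.9 -60.3  60. ] turn [-0.0001  0.0033  0.0017]
plate-deck [8.1514921 8.1514921 8.1914921 8.2114921]
plate x [-28.74  30.7 ] y end 44.65
nose 290 -33.42081914767193
```

Call:
apply_moves:
  rows:
    - {"xyz":[0.4,0,0.3],"turn":[0,0,0],"grip":0}
    - {"xyz":[0.4,1,0.3],"turn":[0,0,0],"grip":0}
    - {"xyz":[0.4,2,0.3],"turn":[0,0,0],"grip":0}
    - {"xyz":[0.4,3,0.3],"turn":[0,0,0],"grip":0}
    - {"xyz":[0.4,3.5,0.3],"turn":[0,0,0],"grip":0}
    - {"xyz":[0.4,3.5,0.3],"turn":[0,0,0],"grip":0}
    - {"xyz":[0.4,3.5,0.3],"turn":[0,0,0],"grip":0}

```text
clock: 11.78
tcp_pos: [0.5766, -0.2417, 0.0606]
orientation: [0.0, 0.686, 0.727, -0.002]
wrist_force: [1.9, -4.3, 5.6]
finger_gap: 0.0111
grip_force: 60.0
```

```bash
python3 -c "
from h import *
dk();rel([.5,0,0],3.3);pl()"
```

```text
t 11.78 deck x,y 3.22 -0.64 z above seat 0.06 Fdeck 1.68 -4.39 5.55 T [-0.59 -0.68  0.15] gap 0.011141056893838779
t 11.7833 tcp [ 0.5766 -0.2417  0.0606] F [ 1.93 -4.29  5.55] gap 0.011141056893838779
shift [246.  -62.2  59.8] turn [-0.003   0.004   0.0009]
plate-deck [8.03078642 7.96078642 7.85078642 7.90078642]
plate x [-26.88  32.53] y end 44.61
nose 290 -31.56013480753548
```

Call:
apply_moves:
  rows:
    - {"xyz":[0,0,-0.5],"turn":[0,0,0],"grip":0}
    - {"xyz":[0,0.5,-0.5],"turn":[0,0,0],"grip":0}
    - {"xyz":[0,1,-0.5],"turn":[0,0,0],"grip":0}
    - {"xyz":[0,1.5,-0.5],"turn":[0,0,0],"grip":0}
    - {"xyz":[0,2,-0.5],"turn":[0,0,0],"grip":0}
    - {"xyz":[0,2,-0.5],"turn":[0,0,0],"grip":0}
    - {"xyz":[0,2,-0.5],"turn":[0,0,0],"grip":0}

```text
clock: 12.42
tcp_pos: [0.578, -0.2411, 0.0606]
orientation: [-0.0, 0.686, 0.727, -0.003]
wrist_force: [2.8, -4.8, 5.5]
finger_gap: 0.0111
grip_force: 60.0
```

```bash
python3 -c "
from h import *
dk();rel([.5,0,0],3.3);pl()"
```

```text
t 12.42 deck x,y 4.68 -0.21 z above seat 0.08 Fdeck 2.56 -4.91 5.5 T [-0.64 -0.69  0.09] gap 0.011068016137753002
t 12.4167 tcp [ 0.578  -0.2411  0.0606] F [ 2.84 -4.76  5.5 ] gap 0.011068016137753002
shift [245.5 -63.6  60.1] turn [-0.0042  0.0032  0.0009]
plate-deck [8.07184057 7.93184057 7.90184057 7.95184057]
plate x [-25.33  34.23] y end 45.01
nose 290 -30.153599170168885
```

Call:
apply_moves:
  rows:
    - {"xyz":[-0.3,0.3,-0.4],"turn":[0,0.003,0],"grip":0}
    - {"xyz":[-0.6,0.6,-0.8],"turn":[0,0.003,0],"grip":0}
    - {"xyz":[-0.6,1,-0.8],"turn":[0,0.003,0],"grip":0}
    - {"xyz":[-0.6,1,-0.8],"turn":[0,0.003,0],"grip":0}
    - {"xyz":[-0.6,1,-0.8],"turn":[0,0.003,0],"grip":0}

```text
clock: 12.88
tcp_pos: [0.5782, -0.2409, 0.0606]
orientation: [-0.003, 0.686, 0.728, -0.002]
wrist_force: [1.5, -3.0, 6.8]
finger_gap: 0.0117
grip_force: 60.0
```

```bash
python3 -c "
from h import *
dk();rel([.5,0,0],3.3);pl()"
```

```text
t 12.88 deck x,y 4.89 0.05 z above seat 0.07 Fdeck 1.28 -3.05 6.79 T [-0.77 -0.59  0.07] gap 0.011687516902952675
t 12.8833 tcp [ 0.5782 -0.2409  0.0606] F [ 1.45 -2.97  6.79] gap 0.011687516902952675
shift [245.  -63.6  61.3] turn [-0.0061 -0.0013  0.001 ]
plate-deck [8.04106973 8.11106973 8.04106973 7.96106973]
plate x [-25.07  34.32] y end 45.11
nose 287 -29.851123459762466
```

Call:
apply_moves:
  rows:
    - {"xyz":[0,0,-0.7],"turn":[-0.004,-0.001,0],"grip":0}
    - {"xyz":[0,0.5,-1.2],"turn":[-0.004,-0.001,0],"grip":0}
    - {"xyz":[0,1,-1.2],"turn":[-0.004,-0.001,0],"grip":0}
    - {"xyz":[0,1,-1.2],"turn":[-0.004,-0.001,0],"grip":0}
    - {"xyz":[0,1,-1.2],"turn":[-0.004,-0.001,0],"grip":0}

```text
clock: 13.35
tcp_pos: [0.5786, -0.2398, 0.0605]
orientation: [-0.002, 0.686, 0.728, -0.0]
wrist_force: [2.8, -3.0, 0.8]
finger_gap: 0.0115
grip_force: 59.2
```

```bash
python3 -c "
from h import *
dk();rel([.5,0,0],3.3)"
```

```text
t 13.35 deck x,y 5.28 1.06 z above seat 0.02 Fdeck 2.66 -3.11 0.77 T [-0.71 -0.72  0.  ] gap 0.011450164198517191
t 13.35 tcp [ 0.5786 -0.2398  0.0605] F [ 2.83 -2.95  0.77] gap 0.011450164198517191
shift [243.9 -64.1  61.3] turn [-0.0036 -0.0024  0.0014]
```

Call:
apply_moves:
  rows:
    - {"xyz":[-0.6,0.3,0],"turn":[-0.002,-0.002,0],"grip":0}
    - {"xyz":[-1.2,0.6,0],"turn":[-0.002,-0.002,0],"grip":0}
    - {"xyz":[-1.2,1,0],"turn":[-0.002,-0.002,0],"grip":0}
    - {"xyz":[-1.2,1,0],"turn":[-0.002,-0.002,0],"grip":0}
    - {"xyz":[-1.2,1,0],"turn":[-0.002,-0.002,0],"grip":0}

```text
clock: 13.77
tcp_pos: [0.5786, -0.2399, 0.0605]
orientation: [-0.002, 0.686, 0.728, -0.0]
wrist_force: [-2.5, 3.4, 4.2]
finger_gap: 0.0108
grip_force: 59.6
```

```bash
python3 -c "
from h import *
dk();rel([.5,0,0],3.3);pl()"
```

```text
t 13.77 deck x,y 5.33 0.97 z above seat 0.02 Fdeck -2.27 3.5 4.2 T [0.45 0.22 0.04] gap 0.01082398531160982
t 13.7667 tcp [ 0.5786 -0.2399  0.0605] F [-2.47  3.36  4.2 ] gap 0.01082398531160982
shift [244.  -64.1  61.2] turn [-0.0032 -0.0021  0.0017]
plate-deck [8.06509394 8.09509394 7.99509394 8.11509394]
plate x [-24.65  34.71] y end 45.99
nose 289 -29.479893891772164
```

Call:
apply_moves:
  rows:
    - {"xyz":[0,-1.5,-0.6],"turn":[0,0,0],"grip":0}
    - {"xyz":[0,-3,-0.6],"turn":[0,0,0],"grip":0}
    - {"xyz":[-0.5,-3,-0.6],"turn":[0,0,0],"grip":0}
    - {"xyz":[-0.5,-3,-0.6],"turn":[0,0,0],"grip":0}
    - {"xyz":[-0.5,-3,-0.6],"turn":[0,0,0],"grip":0}

```text
clock: 14.23
tcp_pos: [0.5787, -0.2411, 0.0612]
orientation: [0.0, 0.686, 0.728, 0.001]
wrist_force: [5.5, 3.7, -1.6]
finger_gap: 0.0108
grip_force: 58.9
```

```bash
python3 -c "
from h import *
dk();rel([.5,0,0],3.3)"
```

```text
t 14.23 deck x,y 5.31 -0.18 z above seat 0.69 Fdeck 5.71 3.38 -1.62 T [ 0.86 -1.21 -0.06] gap 0.010774103600174017
t 14.2333 tcp [ 0.5787 -0.2411  0.0612] F [ 5.5   3.7  -1.62] gap 0.010774103600174017
shift [245.3 -64.3  61.4] turn [ 0.0023 -0.0015  0.0021]
```

Call:
apply_moves:
  rows:
    - {"xyz":[0.3,0,0.5],"turn":[0,0,0],"grip":0}
    - {"xyz":[0.3,1,0.7],"turn":[0,0,0],"grip":0}
    - {"xyz":[0.3,2,0.7],"turn":[0,0,0],"grip":0}
    - {"xyz":[0.3,3,0.7],"turn":[0,0,0],"grip":0}
    - {"xyz":[0.3,4,0.7],"turn":[0,0,0],"grip":0}
    - {"xyz":[0.3,4,0.7],"turn":[0,0,0],"grip":0}
    - {"xyz":[0.3,4,0.7],"turn":[0,0,0],"grip":0}

```text
clock: 14.82
tcp_pos: [0.5788, -0.2411, 0.0607]
orientation: [-0.002, 0.686, 0.727, -0.002]
wrist_force: [-5.4, 2.9, 5.6]
finger_gap: 0.0108
grip_force: 60.0
```

```bash
python3 -c "
from h import *
dk();rel([.5,0,0],3.3);pl()"
```

```text
t 14.82 deck x,y 5.46 -0.2 z above seat 0.22 Fdeck -5.18 3.18 5.61 T [ 0.52  1.   -0.01] gap 0.010797679777753859
t 14.8167 tcp [ 0.5788 -0.2411  0.0607] F [-5.36  2.87  5.61] gap 0.010797679777753859
shift [245.2 -64.3  61.2] turn [-0.0047 -0.0006  0.0009]
plate-deck [8.2410598 8.2510598 8.0210598 8.1210598]
plate x [-24.64  34.89] y end 44.95
nose 287 -29.408312929967273
```

Call:
apply_moves:
  rows:
    - {"xyz":[0.3,0.5,0],"turn":[-0.003,0,0],"grip":0}
    - {"xyz":[0.3,1,0],"turn":[-0.003,0,0],"grip":0}
    - {"xyz":[0.3,1,0],"turn":[-0.003,0,0],"grip":0}
    - {"xyz":[0.3,1,0],"turn":[-0.003,0,0],"grip":0}

```text
clock: 15.2
tcp_pos: [0.5789, -0.2411, 0.0607]
orientation: [-0.001, 0.686, 0.727, -0.001]
wrist_force: [-7.2, 1.2, 6.6]
finger_gap: 0.0109
grip_force: 60.2
```

```bash
python3 -c "
from h import *
dk();rel([.5,0,0],3.3);pl()"
```

```text
t 15.2 deck x,y 5.52 -0.2 z above seat 0.19 Fdeck -7.09 1.58 6.63 T [0.3  1.57 0.05] gap 0.010928432511804748
t 15.2 tcp [ 0.5789 -0.2411  0.0607] F [-7.17  1.17  6.63] gap 0.010928432511804748
shift [245.2 -64.6  60.9] turn [-0.0033 -0.0001  0.0004]
plate-deck [8.27622795 8.33622795 8.13622795 8.15622795]
plate x [-24.62  34.82] y end 44.97
nose 291 -29.434273402313757
```

Call:
apply_moves:
  rows:
    - {"xyz":[0,0.4,0],"turn":[-0.002,0,0],"grip":0}
    - {"xyz":[0,0.8,0],"turn":[-0.002,0,0],"grip":0}
    - {"xyz":[0,0.8,0],"turn":[-0.002,0,0],"grip":0}
    - {"xyz":[0,0.8,0],"turn":[-0.002,0,0],"grip":0}
    - {"xyz":[0,0.8,0],"turn":[-0.002,0,0],"grip":0}

```text
clock: 15.67
tcp_pos: [0.5789, -0.241, 0.0607]
orientation: [-0.001, 0.686, 0.727, -0.001]
wrist_force: [-7.6, 1.6, 9.0]
finger_gap: 0.0112
grip_force: 60.4
```

```bash
python3 -c "
from h import *
dk()"
```

```text
t 15.67 deck x,y 5.55 -0.17 z above seat 0.18 Fdeck -7.48 2.08 9.03 T [0.24 1.95 0.08] gap 0.011216235395124109
```

Call:
apply_moves:
  rows:
    - {"xyz":[0,0.4,-0.4],"turn":[0,0,0],"grip":0}
    - {"xyz":[0,0.7,-0.7],"turn":[0,0,0],"grip":0}
    - {"xyz":[0,0.7,-0.7],"turn":[0,0,0],"grip":0}
    - {"xyz":[0,0.7,-0.7],"turn":[0,0,0],"grip":0}
    - {"xyz":[0,0.7,-0.7],"turn":[0,0,0],"grip":0}

```text
clock: 16.08
tcp_pos: [0.5789, -0.241, 0.0607]
orientation: [-0.002, 0.686, 0.727, -0.001]
wrist_force: [-9.6, 0.1, 5.7]
finger_gap: 0.0111
grip_force: 60.2
```

```bash
python3 -c "
from h import *
dk();pl()"
```

```text
t 16.08 deck x,y 5.56 -0.15 z above seat 0.23 Fdeck -9.54 0.62 5.66 T [0.11 2.07 0.05] gap 0.011066166370635707
plate-deck [8.30703688 8.34703688 8.08703688 8.09703688]
plate x [-24.7   34.93] y end 44.97
nose 287 -29.474942596398066
```

Call:
apply_moves:
  rows:
    - {"xyz":[0,0.2,-0.1],"turn":[0,0,0],"grip":0}
    - {"xyz":[0,0.2,-0.1],"turn":[0,0,0],"grip":0}
    - {"xyz":[0,0.2,-0.1],"turn":[0,0,0],"grip":0}
    - {"xyz":[0,0.2,-0.1],"turn":[0,0,0],"grip":0}
    - {"xyz":[0,0.2,-0.1],"turn":[0,0,0],"grip":0}
    - {"xyz":[0,0.2,-0.1],"turn":[0,0,0],"grip":0}
    - {"xyz":[0,0.2,-0.1],"turn":[0,0,0],"grip":0}
    - {"xyz":[0,0.2,-0.1],"turn":[0,0,0],"grip":0}
    - {"xyz":[0,0.2,-0.1],"turn":[0,0,0],"grip":0}
    - {"xyz":[0,0.2,-0.1],"turn":[0,0,0],"grip":0}
    - {"xyz":[0,0.2,-0.1],"turn":[0,0,0],"grip":0}
    - {"xyz":[0,0.2,-0.1],"turn":[0,0,0],"grip":0}

```text
clock: 17.13
tcp_pos: [0.5789, -0.241, 0.0607]
orientation: [-0.002, 0.686, 0.727, -0.002]
wrist_force: [-10.4, 0.5, 6.0]
finger_gap: 0.011
grip_force: 60.2
```

```bash
python3 -c "
from h import *
dk()"
```

```text
t 17.13 deck x,y 5.55 -0.16 z above seat 0.23 Fdeck -10.35 1.08 5.95 T [0.09 2.15 0.03] gap 0.011046029577261028
```

Call:
apply_moves:
  rows:
    - {"xyz":[0,-0.5,-0.2],"turn":[0,0,0],"grip":0}
    - {"xyz":[0,-1,-0.5],"turn":[0,0,0],"grip":0}
    - {"xyz":[0,-1.5,-0.7],"turn":[0,0,0],"grip":0}
    - {"xyz":[0,-1.8,-0.7],"turn":[0,0,0],"grip":0}
    - {"xyz":[0,-1.8,-0.7],"turn":[0,0,0],"grip":0}

```text
clock: 17.55
tcp_pos: [0.5789, -0.241, 0.0607]
orientation: [-0.001, 0.686, 0.727, -0.0]
wrist_force: [-6.4, -1.0, -2.4]
finger_gap: 0.0112
grip_force: 58.9
```

```bash
python3 -c "
from h import *
dk()"
```

```text
t 17.55 deck x,y 5.59 -0.13 z above seat 0.22 Fdeck -6.42 -0.67 -2.36 T [-0.18  1.4   0.02] gap 0.011230215330923318
```

Call:
apply_moves:
  rows:
    - {"xyz":[0,-0.5,0.3],"turn":[0,0,0],"grip":0}
    - {"xyz":[0,-0.8,0.3],"turn":[0,0,0],"grip":0}
    - {"xyz":[0,-0.8,0.3],"turn":[0,0,0],"grip":0}
    - {"xyz":[0,-0.8,0.3],"turn":[0,0,0],"grip":0.5}
    - {"xyz":[0,-0.8,0.3],"turn":[0,0,0],"grip":0.5}
    - {"xyz":[0,-0.8,0.3],"turn":[0,0,0],"grip":0.5}
    - {"xyz":[0,-0.8,0.3],"turn":[0,0,0],"grip":0.5}
    - {"xyz":[0,-0.8,0.3],"turn":[0,0,0],"grip":0.5}

```text
clock: 18.22
tcp_pos: [0.5818, -0.2412, 0.0626]
orientation: [0.002, 0.686, 0.728, 0.002]
wrist_force: [0.6, 0.3, 0.4]
finger_gap: 0.0424
grip_force: 0.0
```

```bash
python3 -c "
from h import *
dk();pl()"
```

```text
t 18.22 deck x,y 8.48 -0.46 z above seat 2.1 Fdeck 0.58 0.23 0.43 T [-0.    0.03  0.01] gap 0.04241764353075765
plate-deck [8.2804268 8.3204268 8.2504268 8.2604268]
plate x [-24.62  34.74] y end 44.97
nose 274 -29.51254446619037
```

Released, and the carrier is seated. The pads stand ±21 mm around the bar, so I lift straight up, then back away so the view is clear.

Call:
apply_moves:
  rows:
    - {"xyz":[0,-3,0],"turn":[0,0,0],"grip":0.5}
    - {"xyz":[0,-3,-15],"turn":[0,0,0],"grip":0.5}
    - {"xyz":[0,-3,-40],"turn":[0,0,0],"grip":0.5}
    - {"xyz":[0,-3,-75],"turn":[0,0,0],"grip":0.5}
    - {"xyz":[0,-3,-110],"turn":[0,0,0],"grip":0.5}
    - {"xyz":[-30,-3,-130],"turn":[0,0,0],"grip":0.5}
    - {"xyz":[-65,-3,-130],"turn":[0,0,0],"grip":0.5}
    - {"xyz":[-95,-3,-130],"turn":[0,0,0],"grip":0.5}
    - {"xyz":[-110,-3,-130],"turn":[0,0,0],"grip":0.5}
    - {"xyz":[-110,-3,-130],"turn":[0,0,0],"grip":0.5}
    - {"xyz":[-110,-3,-130],"turn":[0,0,0],"grip":0.5}

```text
clock: 19.18
tcp_pos: [0.5835, -0.3516, 0.1914]
orientation: [0.001, 0.687, 0.727, 0.002]
wrist_force: [0.5, 0.8, 0.8]
finger_gap: 0.0427
grip_force: 0.0
```

Run:
```python
from h import *
dk(); pl()
d=imaging.read_camera("wrist"); cv2.imwrite("pics/w9.png",cv2.convertScaleAbs(d["color"],alpha=1.3))
```

```text
t 19.18 deck x,y 3.75 -110.84 z above seat 130.94 Fdeck 0.57 0.78 0.82 T [0.03 0.01 0.04] gap 0.04268349057498583
plate-deck [nan nan nan nan]
plate x [-24.83  39.5 ] y end 43.02
nose 135 -29.541233166831386
  return _methods._mean(a, axis=axis, dtype=dtype,
  ret = ret.dtype.type(ret / rcount)
```

View pics/w9.png

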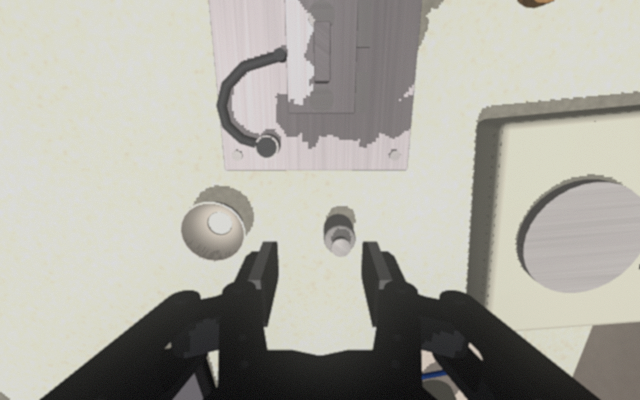

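The carrier lies flat, with the nose at (283,55) against its near side and its far side on the lugs at column 356. The weight and dish are undisturbed and the gripper is clear.

```bash
python3 -c "
from h import *
print(ticket.hand_in())"
```

```text
the job is handed in; nothing more can be done
None
```

The carrier is seated flat on the deck against the fixed edge, centred on the gap to within about 0.5 mm and clamped by the sprung arm after a held push of about 10 N; the job was handed in at about 19 s with the gripper clear.

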